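# Load relays into a sprung feed track

## Task

Load the two narrow relays into the spring-loaded feed track: draw the follower back by its black handle until you feel the rubber stop, slide the handle sideways so that it hooks behind the catch, and let go; then drop both relays, upright and one behind the other, onto the track floor between the gate and the follower. Finally unhook the handle and ease the follower forward, without letting it snap, until it holds both relays tight against the gate; do not yank at the catch, force the relays in or disturb the other things.

Things in the scene. Friction and masses are not known exactly. Their poses are not given: they have to be found in the camera images.
- feeder: Fixed aluminium feed track on the table, 220 x 56 mm. Origin: table height, mid-channel; y runs along the channel in the pull-back direction, x across it towards the catch, z up. All feeder coordinates below are in this frame. A steel gate closes the front end: inner face at y = -75 mm, top 42 mm above the table.
- channel (a point): Point on the channel floor, at feeder (0, -45, 12) mm, in the middle of where the two clamped relays stand. The channel is 27 mm wide; its floor is 12 mm and its wall tops 28 mm above the table, with lips flared outwards to x = +-21 mm to guide a part in. The black floor is cushioned: it yields at 6000 N/m, 3 mm at most.
- follower (a joint): Steel follower in the channel, pulled to the gate by a hidden spring: 0 = fully forward, grows (m) as drawn back along feeder y, at most 0.118. With two relays clamped it reads 0.054. Spring 3 N at 0, rising 60 N/m, plus drag of 0.4 N and 20 N per m/s. Let go with nothing in front it snaps to over 0.4 m/s; up to 0.25 m/s is gentle.
- pad (a point): Lower middle of the front face of the follower's flat pad (24 mm wide, top 46 mm above the table), at table height: feeder y = -69 mm + joint follower, so the gap between gate and pad is 6 mm + joint follower. Just the 24 mm wide carriage and the handle are behind it.
- handle (a joint): Cross slide of the black handle on the follower: 0 = central over the channel, 0.014 m = fully to feeder +x (hooked side). About 1 N of friction, no spring: it stays where it is put.
- handle_top (a point): Centre of the top of the black handle: an upright post, 14 mm along feeder y by 22 mm along feeder x, from 36 to 84 mm above the table, at feeder (x, y) = (joint handle, -29 mm + joint follower). Pinch it from above on the two faces along y, with the fingertips 50 mm or more above the table.
- pin (a point): Top of the follower's latch pin: upright, 8 mm thick, 28 to 48 mm above the table, 35 mm to feeder +x of the handle's centre, joined to the handle by a flat bar.
- side_rail: Fixed grey rail beside the track (feeder x 28 to 72 mm, y 5 to 123 mm, 22 mm high; origin and axes of the feeder). On it a steel catch, 44 mm high, is clamped at a setting that is not measured and must be felt: the pin rests behind its tooth at a follower value anywhere from 0.066 to 0.102. Over 15 N on rail or catch is too rough.
- rail_end (a point): Back end of the rail's top, feeder (50, 123, 22) mm. About the catch: its tooth is 8 mm long along y; the pin clears it by 3 mm with the handle at 0 and is blocked at 0.014. Its rubber stop, 3 mm behind the pin's rest, meets the pin at any handle position and yields at 6000 N/m. From the stop, the pin slides sideways behind the tooth.
- relay_a: Narrow relay: black case 24 mm (its x) by 30 mm (its y) by 40 mm high, with four 6 mm brass blades on top, 38 to 77 g. Origin: centre of the underside. Stands in the tray in any of its four places. Goes in blades up, 30 mm side along the channel, either way round, either relay first. Seated, 24 mm of case stand above the walls: hold it there by its 24 mm width.
- relay_b: Second narrow relay, identical. Lower them gently: 40 N between a relay and the track is too much.
- tray: Fixed shallow white tray with four components, 175 mm square, rim 11 mm high, floor 5 mm above the table. Origin: centre of the underside.
- wide_relay: Bystander in the tray: wider, lower relay, 38 by 42 mm, 30 mm high plus 6 mm blades; does not fit the channel. Leave alone.
- capacitor: Bystander in the tray: round black capacitor, 25 mm across, 36 mm high. Leave alone.
- screwdriver: Bystander: screwdriver, 170 mm long, lying beyond the tray.
- pliers: Bystander: small pliers with blue grips, 140 mm long, lying beyond the tray.
- flux_jar: Bystander: jar 52 mm across, 60 mm high, beyond the tray and the track.

How it is judged (in metres and radians):
On the way, in this order (a step that is already met when the one before it is completed fails the run):
1. the empty follower is parked: drawn back, handle hooked sideways behind the catch, and let go (value of joint follower above 0.063 m and value of joint handle above 0.008 m and contact force between the fingers and feeder below 0.5 N), for 0.3 s.
2. with the follower still parked, both relays stand upright on the channel floor between gate and pad, and the gripper has let go (value of joint follower above 0.063 m and value of joint handle above 0.008 m and x of relay_a in the frame of feeder between -0.004 and 0.004 m and y of relay_a in the frame of feeder between -0.064 and -0.01 m and z of each of relay_a, relay_b in the frame of feeder below 0.0145 m and angle between each of relay_a, relay_b's own z axis and vertical below 0.1 rad and x of relay_b in the frame of feeder between -0.004 and 0.004 m and y of relay_b in the frame of feeder between -0.064 and -0.01 m and contact force between the fingers and relay_a below 0.1 N and contact force between the fingers and relay_b below 0.1 N), for 0.2 s.
At the end, for the whole second after the job is handed in: Both narrow relays upright (0.1 rad) on the channel floor (within 2.5 mm), centred across it within 4 mm, between gate and pad; handle unhooked (under 0.008); follower at 0.051 to 0.057, clamping both relays against the gate; all at rest and let go (x of relay_a in the frame of feeder between -0.004 and 0.004 m and y of relay_a in the frame of feeder between -0.064 and -0.01 m and z of each of relay_a, relay_b in the frame of feeder below 0.0145 m and angle between each of relay_a, relay_b's own z axis and vertical below 0.1 rad and x of relay_b in the frame of feeder between -0.004 and 0.004 m and y of relay_b in the frame of feeder between -0.064 and -0.01 m and value of joint follower between 0.051 and 0.057 m and value of joint handle below 0.008 m and linear speed of each of relay_a, relay_b below 0.02 m/s and contact force between the fingers and feeder below 0.5 N); the robot touches nothing.
It fails at once if the rail with its catch and rubber stop is loaded with more than 15 N (contact force between side_rail and anything else above 15 N).
It fails at once if the follower snaps forward (faster than 0.25 m/s) (velocity of joint follower below -0.25 m/s).
It fails at once if a relay is forced against the track or the follower with more than 40 N (contact force between any of relay_a, relay_b and feeder above 40 N).
It fails at once if a bystander (wide relay, capacitor, screwdriver, pliers or jar) is moved by more than 15 mm (distance of any of wide_relay, capacitor, screwdriver, pliers, flux_jar from where it was at the start of the episode above 0.015 m).
It also fails if it takes over 72 s, if anything falls off the work surface, if the arm or the gripper's body presses on something with over 40 N, if the wrist force passes 120 N, or if a joint passes its speed limit or range.

## Robot

A 6-joint arm with a two-finger parallel gripper is mounted at the origin on the work surface. World frame = base frame: x ahead of the robot, y to its left, z up, the work surface at z = 0. Lengths are in mm, angles in rad, forces in N, time in s.
With the tool pointing down it reaches from about 350 to 975 mm from the base axis. Payload 7.1 kg.
Tool frame: the origin (TCP) lies midway between the tips of the shut fingers; the grasp point (between the pads) lies 19 mm behind it (ctrl.grip_depth is the distance from the TCP to the grasp point, in mm); z points along the fingers, y is the line along which they close (so a half turn about z gives the same grasp; the last joint's range is limited). The gripper opens to 88 mm and grips with 3 to 60 N. Pads are 20 mm wide; open, the fingers measure 115 mm over their backs; the gripper's body (75 mm by 178 mm) begins 61 mm behind the grasp point.
Start: joints at [-1.165, 0.423, 1.63, -0, 1.089, -0.019], TCP at [257.602, -569.426, 222.675] pointing down, gripper open.
Joint ranges: [-3, 3], [-0.9, 2.11], [0.09, 2.58], [-1.31, 4.45], [0.11, 2.69], [-2.54, 2.54]. Speed limits (rad/s): [2.39, 2.39, 3.01, 3.14, 3.14, 3.14].

## Interface

Orientations are given as a rotation vector (axis times angle).
In Python, from workcell import ctrl, cams gives the robot as it stands.
- The arm moves only by the tool move_arm, never from a script. Its argument "steps" is a list of rows, each a list of 3 entries, a list of its own where there are three numbers: the shift along the tool's x, y, z in units of 25 mm (1.0 is 25 mm), then the turn about the tool's z in units of 5 degrees (1.0 is 5 degrees), then the closure, from 0 (fully open) to 1 (shut). A call has 1 to 20 rows; each row shifts and turns the commanded pose from where the row before left it, along the tool's axes as they then stand; what a row does not reach is not made up. A row lasts 1/12 s, in which the tool goes at most 41.7 mm and 7.16 degrees, less where a joint would pass 70% of its speed; a pose out of reach is approached as far as the arm can. A call is refused whole if a number of a shift passes 1 or a number of a turn 1, either way. A call with a gripper value outside its range is refused whole. The fingers move at their own pace and stop on an object; the grip force is fixed at half the most. Time passes only in rows, so rows that do not move let the fingers close. It gives the time, the measured TCP pose, the force, the opening and the grip force at its end, in the units of the state.
- ctrl.get_obs(): the state, without advancing time (a new reading comes with each control period).
- cams.get_image(name): name is "side" or "top" or "wrist"; returns a dict with "image" (420x560x3 uint8, red, green, blue), "camera_matrix" (3x3 intrinsics, pixels), "xyz" and "rotation" of the camera in the world; the wrist camera has in their place "mount" (4x4, takes a point from camera to tool coordinates, whose origin is the TCP and whose axes are the flange's). Camera axes: x right, y down, z forward; pixel columns grow to the right and rows downward; lengths in mm; the calibration is good to about 2 mm. A picture is of the moment at which its call begins: read the wrist's pose just before it. There is no depth.
- ctrl.close_job(): hands the job in; it is judged then, once.
Trained networks look in the newest picture that a camera, given by its name, has taken for a name from the list of things; names that differ only in an ending like _2 or _b are one class to them, and where a whole thing is asked for, a point or a joint stands for the part that bears it (a point fixed in the world has none). Each returns a list of dicts, best first, with "p" (0 to 1); they miss things now and then, are a little off and sometimes report something else, mostly with a low value. They report only what shows in the picture. A call takes as long as a camera call.
- cams.boxes_of(camera, thing): "rect" ([centre column, centre row, width, height] in pixels, round what is visible of it).
- cams.cut_out(camera, thing): "pixels" (420x560 bool, what is visible of it) and "rect" ([centre column, centre row, width, height] in pixels, round what is visible of it).
The state is a dict: "t": time; "qpos": joint angles; "qvel": joint speeds; "joint_torque": joint torques, N m; "ee_pos": TCP position; "orientation": TCP orientation; "ft_force": force on the tool from outside, world axes, zero at the start; "moment": the same for the moment, N m; "width": finger opening in mm; "grasp_force": force on a finger pad.
Only numpy, scipy, OpenCV 4.12 (cv2) and the standard library are available. Lean on these libraries where they do the work, as an engineer would, in place of code of your own. Each camera call takes 0.05 s, during which the arm holds its last target. There are 200 camera calls.

## Working session

There is one attempt and no reset: what is moved stays moved. The work goes in short steps, Python scripts to look and compute and a tool call to move; the robot and the scene stay as the last step left them, time stands still between calls to the robot, and variables do not carry over. Pictures are saved under pics/ and viewed, at most 11 in all, crops included, and the job is handed in when it is done.

Besides the shell and the picture viewer there is one more tool, called after "Emit:" as a command line: name --argument value ..., lists and objects as JSON in quotes. move_arm: Moves the arm, as the interface text tells. Its arguments: {"type":"object","properties":{"steps":{"type":"array"}},"required":["steps"]}

```bash
mkdir -p pics; python3 - <<'E'
from workcell import ctrl,cams
import cv2,numpy as np
o=ctrl.get_obs();print(o['t'],o['ee_pos'],o['orientation'],o['width'])
ims=[]
for n in('side','top'):
    d=cams.get_image(n);ims.append(d['image'][:,:,::-1])
    print(n,d['camera_matrix'].tolist(),np.round(d['xyz'],1),np.round(d['rotation'],4).tolist())
    for th in('feeder','handle','pin','side_rail','relay_a','tray','wide_relay','capacitor','follower','flux_jar'):
        print(th,[(round(b['p'],2),np.round(b['rect'],1).tolist()) for b in cams.boxes_of(n,th)][:3])
    cv2.imwrite(f'pics/{n}0.png',d['image'][:,:,::-1])
print(cams.get_image('wrist')['mount'])
E
```

```text
0.0 [ 257.37431756 -568.91879234  221.89310999] [-3.06948477e+00 -6.61957651e-01  4.84567614e-04] 87.84601194371936
side [[433.2748968219792, 0.0, 286.84229811526853], [0.0, 433.2748968219792, 210.60656862448883], [0.0, 0.0, 1.0]] [435.4 611.4 672.9] [-0.4231, 2.7609, -1.1752]
feeder [(0.88, [273.2, 328.4, 75.3, 126.4]), (0.32, [255.9, 349.9, 38.8, 74.7])]
handle [(0.9, [282.6, 288.0, 29.3, 24.7]), (0.25, [371.0, 189.1, 98.7, 64.6])]
pin [(0.94, [283.4, 285.0, 30.6, 21.7]), (0.26, [381.4, 195.5, 25.0, 25.6])]
side_rail [(0.84, [255.6, 349.9, 39.0, 71.9]), (0.32, [282.2, 288.2, 30.6, 23.3])]
relay_a [(0.71, [394.2, 176.7, 15.7, 23.6])]
tray [(0.81, [371.2, 189.5, 98.3, 67.4]), (0.43, [286.6, 138.1, 52.3, 16.9])]
wide_relay [(0.92, [383.1, 194.9, 23.4, 26.5])]
capacitor [(0.52, [365.9, 163.4, 10.1, 16.3])]
follower [(0.8, [286.1, 294.2, 32.5, 39.1]), (0.41, [282.9, 287.4, 30.6, 18.9])]
flux_jar [(0.61, [196.7, 245.2, 27.5, 38.2])]
top [[413.0827451890054, 0.0, 283.0309243821584], [0.0, 413.0827451890054, 197.996245704598], [0.0, 0.0, 1.0]] [482.8 -23.3 920. ] [-2.124, 2.129, -0.1258]
f
[... 159 characters left out ...]
]), (0.27, [160.7, 215.4, 57.3, 26.8])]
side_rail [(0.56, [160.2, 214.9, 57.9, 29.1])]
relay_a [(0.72, [367.1, 242.9, 17.7, 12.6]), (0.59, [395.6, 285.0, 22.2, 13.7])]
tray [(0.86, [378.9, 267.4, 97.4, 95.5])]
wide_relay [(0.55, [358.4, 280.2, 21.7, 15.2]), (0.36, [209.3, 220.7, 28.4, 26.3])]
capacitor [(0.59, [404.9, 255.7, 17.5, 6.8])]
follower [(0.88, [209.3, 221.2, 30.0, 30.5])]
flux_jar [(0.96, [232.5, 130.7, 24.6, 28.3])]
[[-7.62893936e-04 -9.66533818e-01 -2.56538101e-01  6.79801271e+01]
 [ 9.99998986e-01 -1.04585373e-03  9.66561440e-04  1.60777782e+00]
 [-1.20251565e-03 -2.56537104e-01  9.66533635e-01 -1.62254781e+02]
 [ 0.00000000e+00  0.00000000e+00  0.00000000e+00  1.00000000e+00]]
```

```bash
python3 - <<'E'
import cv2,numpy as np
t=cv2.imread('pics/top0.png')[110:330,110:450]; s=cv2.imread('pics/side0.png')[120:410,170:430]
t=cv2.resize(t,None,fx=2.35,fy=2.35,interpolation=3)
cv2.imwrite('pics/t1.png',t); s=cv2.resize(s,None,fx=2,fy=2,interpolation=3); cv2.imwrite('pics/s1.png',s)
E
```

```text
(no output)
```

View pics/t1.png

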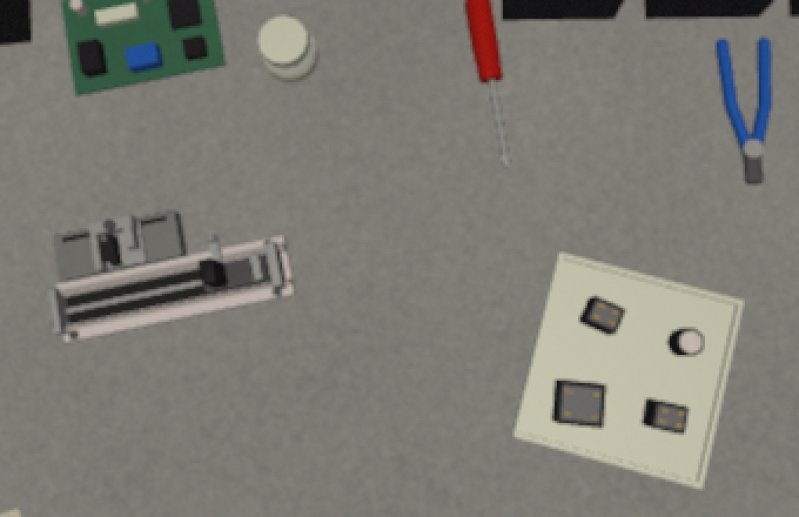

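View pics/s1.png

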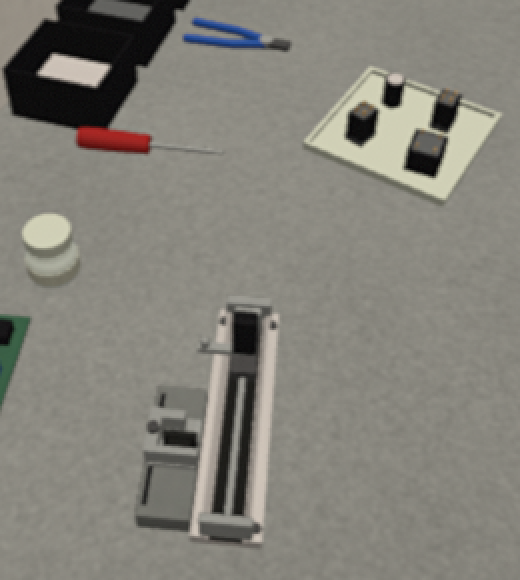

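```bash
cat > h.py <<'E'
import numpy as np,cv2
from scipy.spatial.transform import Rotation as R
C={'side':([433.275,433.275,286.842,210.607],[435.4,611.4,672.9],[-0.4231,2.7609,-1.1752]),
'top':([413.083,413.083,283.031,197.996],[482.8,-23.3,920.],[-2.124,2.129,-0.1258])}
MOUNT=np.array([[-7.62893936e-04,-9.66533818e-01,-2.56538101e-01,67.98],[.999999,-1.0458e-03,9.6656e-04,1.608],[-1.2025e-03,-.256537,.966534,-162.255],[0,0,0,1]])
def cam(n,obs=None,K=None):
    if n=='wrist':
        r=R.from_rotvec(obs['orientation']).as_matrix()
        return K,r@MOUNT[:3,3]+np.array(obs['ee_pos']),r@MOUNT[:3,:3]
    k,x,r=C[n];return k,np.array(x),R.from_rotvec(r).as_matrix()
def ray(c,u,v):
    k,x,r=c;return x,r@np.array([(u-k[2])/k[0],(v-k[3])/k[1],1])
def onz(c,u,v,z):
    x,d=ray(c,u,v);return x+d*(z-x[2])/d[2]
def tri(*obs):
    A=np.zeros((3,3));b=np.zeros(3);L=[]
    for c,u,v in obs:
        x,d=ray(c,u,v);d=d/np.linalg.norm(d);P=np.eye(3)-np.outer(d,d);A+=P;b+=P@x;L.append((x,P))
    p=np.linalg.solve(A,b);return p,[round(float(np.linalg.norm(P@(p-x))),1) for x,P in L]
def proj(c,p):
    k,x,r=c;q=r.T@(np.array(p)-x);return np.array([k[0]*q[0]/q[2]+k[2],k[1]*q[1]/q[2]+k[3]])
def tool(obs,dw):  # world displacement -> tool units
    return np.round(R.from_rotvec(obs['orientation']).inv().apply(dw)/25,2)
E
python3 - <<'E'
from h import *
t=cam('top');s=cam('side')
T=lambda x,y:(110+x/2.35,110+y/2.35)
S=lambda x,y:(170+x/2,120+y/2)
pr=lambda *a:print(*[np.round(q,1) if not isinstance(q,(str,list)) else q for q in a])
pr('relA',onz(t,*T(607,315),45),*tri((t,*T(607,315)),(s,*S(364,108))))
pr('relB',onz(t,*T(671,416),45),*tri((t,*T(671,416)),(s,*S(448,95))))
pr('cap',*tri((t,*T(689,341)),(s,*S(396,78))));pr('wide',*tri((t,*T(580,404)),(s,*S(429,140))))
pr('jar',onz(t,*T(283,40),60))
pr('base corners',onz(t,*T(68,340),5),onz(t,*T(293,293),5),onz(t,*T(285,238),5))
pr('handle',onz(t,*T(210,273),84),'pin',onz(t,*T(215,240),48))
pr('tray',[onz(t,*T(*c),11).round(0).tolist() for c in((560,253),(744,299),(704,488),(515,437))])
E
```

```text
relA [ 518.6 -172.    45. ] [ 518.3 -171.9   45.7] [0.3, 0.3]
relB [ 430.6 -225.    45. ] [ 430.  -224.8   46.2] [0.7, 0.7]
cap [ 494.3 -244.3   42.1] [1.4, 1.4]
wide [ 439.8 -146.9   38.9] [0.7, 0.7]
jar [771.4 120.6  60. ]
base corners [497.3 328.3   5. ] [541.3 115.4   5. ] [593.7 124.    5. ]
handle [553.7 176.2  84. ] pin [586.9 181.1  48. ]
tray [[578.0, -136.0, 11.0], [535.0, -304.0, 11.0], [365.0, -260.0, 11.0], [410.0, -91.0, 11.0]]
```

Emit:
move_arm --steps '[[[1, -0.71, 0], 0, 0], [[1, -0.71, 0], 0, 0], [[1, -0.71, 0], 0, 0], [[1, -0.71, 0], 0, 0], [[1, -0.71, 0], 0, 0], [[1, -0.71, 0], 0, 0], [[1, -0.71, 0], 0, 0], [[1, -0.71, 0], 0, 0], [[1, -0.71, 0], 0, 0], [[1, -0.71, 0], 0, 0], [[1, -0.71, 0], 0, 0], [[1, -0.71, 0], 0, 0], [[1, -0.71, 0], 0, 0], [[1, -0.71, 0], 0, 0], [[0, 0, 0], 1, 0], [[0, 0, 0], 1, 0], [[0, 0, 0], 0.66, 0], [[0, 0, 0], 0, 0]]'

```text
t: 2.65
ee_pos: [474.3, -198.5, 222.8]
orientation: [3.127, 0.3, 0.0]
ft_force: [0.1, -1.6, 0.1]
width: 88.0
grasp_force: 0.0
```

```bash
cat > look.py <<'E'
import sys,json
from h import *
from workcell import ctrl,cams
def look(tag,things,save=True):
    o=ctrl.get_obs();d=cams.get_image('wrist');K=np.array(d['camera_matrix']);k=[K[0,0],K[1,1],K[0,2],K[1,2]]
    print('t',o['t'],np.round(o['ee_pos'],1),np.round(o['orientation'],4),'w',round(o['width'],1),'F',np.round(o['ft_force'],1),'f',round(k[0]))
    c=cam('wrist',o,k)
    if save: cv2.imwrite(f'pics/{tag}.png',d['image'][:,:,::-1])
    np.savez(f'{tag}.npz',pos=o['ee_pos'],ori=o['orientation'],k=k)
    out={}
    for th,z in things:
        m=cams.cut_out('wrist',th); out[th]=m
        for q in m[:3]:
            if q['p']<.3: continue
            pts=np.argwhere(q['pixels'])[:,::-1].astype(np.float32)
            rc=cv2.minAreaRect(pts);cc=np.array([onz(c,*b,z)[:2] for b in cv2.boxPoints(rc)])
            e=[cc[1]-cc[0],cc[2]-cc[1]]
            print(th,round(q['p'],2),np.round(q['rect'],1).tolist(),'ctr',np.round(cc.mean(0),1),'sides',[(round(float(np.hypot(*v)),1),round(float(np.degrees(np.arctan2(v[1],v[0])))%180,1)) for v in e])
    return o,c,d,out
def load(tag):
    z=np.load(f'{tag}.npz');return cam('wrist',dict(ee_pos=z['pos'],orientation=z['ori']),list(z['k']))
E
python3 -c "
from look import *
look('w1',[('relay_a',45),('wide_relay',38),('capacitor',41)])"
```

```text
t 2.65 [ 474.3 -198.5  222.8] [3.1271e+00 3.0020e-01 3.0000e-04] w 88.0 F [ 0.1 -1.6  0.1] f 309
relay_a 0.84 [290.0, 224.9, 29.2, 38.3] ctr [ 433.8 -223.7] sides [(33.8, 168.6), (34.8, 77.0)]
relay_a 0.82 [257.1, 143.4, 34.1, 36.4] ctr [ 518.5 -171.9] sides [(25.9, 152.5), (30.2, 64.6)]
wide_relay 0.65 [229.1, 203.4, 37.7, 39.1] ctr [ 443.1 -149.8] sides [(45.0, 170.8), (40.9, 82.7)]
wide_relay 0.31 [289.6, 225.9, 27.5, 38.3] ctr [ 431.8 -224. ] sides [(33.2, 165.3), (36.1, 73.6)]
capacitor 0.96 [319.7, 175.3, 21.4, 22.6] ctr [ 495.5 -244.6] sides [(24.1, 146.7), (29.8, 57.0)]
```

Emit:
move_arm --steps '[[[0.39, -0.95, 0], 0, 0], [[0.39, -0.95, 0], 0, 0], [[0.39, -0.95, 0], 0, 0], [[0.39, -0.95, 0], 0, 0], [[0.39, -0.95, 0], 0, 0], [[0.39, -0.95, 0], 0, 0], [[0.39, -0.95, 0], 0, 0], [[0.39, -0.95, 0], 0, 0], [[0.39, -0.95, 0], 0, 0], [[0.39, -0.95, 0], 0, 0], [[0.39, -0.95, 0], 0, 0], [[0.39, -0.95, 0], 0, 0], [[0.39, -0.95, 0], 0, 0], [[0.39, -0.95, 0], 0, 0], [[0.39, -0.95, 0.5], 0, 0], [[0, 0, 0.5], 0, 0], [[0, 0, 0], 0, 0]]'

```text
t: 4.27
ee_pos: [548.2, 179.6, 195.5]
orientation: [3.126, 0.306, -0.006]
ft_force: [-0.5, -0.4, -0.0]
width: 87.7
grasp_force: 0.0
```

```bash
python3 -c "
from look import *
o,c,d,m=look('w2',[('handle',84),('follower',40),('side_rail',22),('feeder',28),('pin',48)])
cv2.imwrite('pics/w2b.png',cv2.resize(d['image'][60:400,80:500,::-1],None,fx=1.7,fy=1.7,interpolation=3))"
```

```text
t 4.2667 [548.2 179.6 195.5] [ 3.1259  0.3064 -0.0055] w 87.7 F [-0.5 -0.4 -0. ] f 309
handle 0.68 [278.3, 177.3, 18.6, 62.2] ctr [571.8 180.8] sides [(12.2, 101.1), (54.0, 11.6)]
follower 0.67 [288.0, 175.1, 55.7, 56.9] ctr [558.7 168.8] sides [(53.5, 153.2), (65.4, 64.3)]
follower 0.56 [277.2, 176.8, 17.3, 60.6] ctr [564.8 179.2] sides [(14.1, 101.1), (62.7, 11.6)]
feeder 0.72 [231.5, 162.3, 205.3, 86.2] ctr [567.7 232.2] sides [(211.8, 101.2), (95.4, 13.9)]
pin 0.92 [279.6, 177.4, 19.5, 64.3] ctr [566.  179.5] sides [(13.8, 101.1), (61.1, 11.6)]
```

View pics/w2b.png

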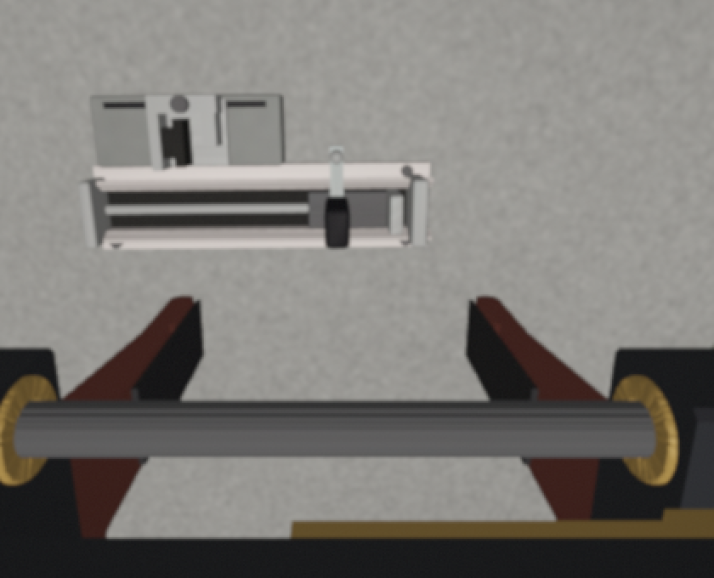

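```bash
cat > fit.py <<'E'
from look import *
from scipy.optimize import least_squares
def fit(c,P,px,p0=(550,201,.2)):
    def W(p):
        cs,sn=np.cos(p[2]),np.sin(p[2]);return [(p[0]+cs*q[0]-sn*q[1],p[1]+sn*q[0]+cs*q[1],q[2]) for q in P]
    f=lambda p:np.concatenate([proj(c,w)-u for w,u in zip(W(p),px)])
    r=least_squares(f,p0,loss='soft_l1');return r.x,f(r.x).reshape(-1,2)
E
python3 -c "
from fit import *
c=load('w2')
Q=lambda x,y:np.array((80+x/1.7,60+y/1.7))
P=[(72,123,22),(72,5,22),(28,5,22),(0,-29,84),(35,-29,48)]
px=[Q(91,96),Q(283,96),Q(284,166),Q(337.5,228),Q(337,150)]
x,r=fit(c,P,px);print(x,np.degrees(x[2]));print(r.round(1))
print(onz(c,*px[3],84),onz(c,*px[4],48))
"
```

```text
[5.49010445e+02 2.04331778e+02 2.09864855e-01] 12.024370451997584
[[-1.2 -0.1]
 [-1.  -1.9]
 [ 0.1 -0.5]
 [ 1.1  0.6]
 [ 0.6  4. ]]
[555.44186192 177.10271583  84.        ] [592.98907411 184.57280248  48.        ]
```

```bash
python3 -c "
from fit import *
c=load('w2')
im=cv2.imread('pics/w2.png')[95:175,120:260]
cv2.imwrite('pics/catch.png',cv2.resize(im,None,fx=5.5,fy=5.5,interpolation=3))
x0=np.array([549.0,204.33]);th=.2099
for a in (146,165,178,190,205,215,222):
  for z in (22,44):
    p=onz(c,80+a/1.7,60+145/1.7,z)[:2]-x0
    print(a,z,np.round([p@[np.cos(th),np.sin(th)],p@[-np.sin(th),np.cos(th)]],1))
"
```

```text
146 22 [41.9 91.2]
146 44 [43.2 83.5]
165 22 [41.7 79.3]
165 44 [43.  72.4]
178 22 [41.5 71.2]
178 44 [42.9 64.8]
190 22 [41.4 63.6]
190 44 [42.8 57.7]
205 22 [41.3 54.2]
205 44 [42.7 48.9]
215 22 [41.2 47.9]
215 44 [42.6 43. ]
222 22 [41.1 43.5]
222 44 [42.5 38.9]
```

View pics/catch.png

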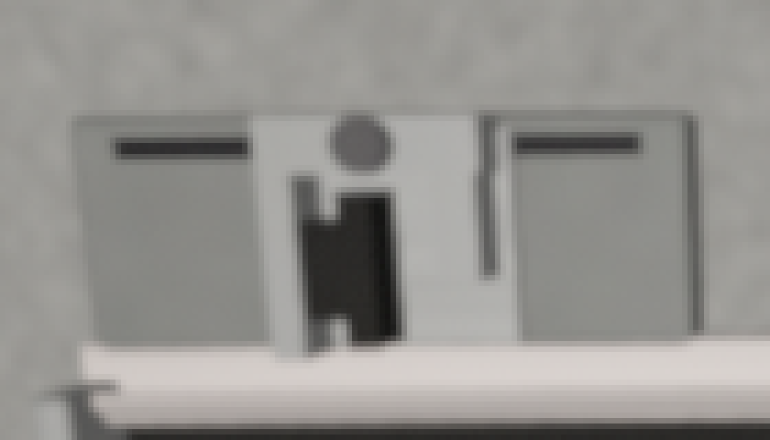

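Emit:
move_arm --steps '[[[0.26, 0.16, 0], 0, 0], [[0, 0, 0.8], 0, 0], [[0, 0, 0.9], 0, 0], [[0, 0, 0.9], 0, 0], [[0, 0, 0.9], 0, 0], [[0, 0, 0.9], 0, 0], [[0, 0, 0.8], 0, 0], [[0, 0, 0.38], 0, 0], [[0, 0, 0], 0, 0], [[0, 0, 0], 0, 0.5], [[0, 0, 0], 0, 0.7]]'

```text
t: 5.48
ee_pos: [557.7, 176.3, 59.4]
orientation: [-3.127, -0.302, -0.003]
ft_force: [0.3, -0.1, 0.3]
width: 77.9
grasp_force: 0.0
```

Emit:
move_arm --steps '[[[0, 0, 0], 0, 1], [[0, 0, 0], 0, 1], [[0, 0, 0], 0, 1], [[0, 0, 0], 0, 1], [[0, 0, 0], 0, 1], [[0, 0, 0], 0, 1]]'

```text
t: 5.98
ee_pos: [556.6, 176.3, 58.3]
orientation: [-3.127, -0.302, -0.0]
ft_force: [-0.1, -0.5, 0.0]
width: 38.0
grasp_force: 0.0
```

Emit:
move_arm --steps '[[[0, 0, 0], 0, 1], [[0, 0, 0], 0, 1], [[0, 0, 0], 0, 1], [[0, 0, 0], 0, 1], [[0, 0, 0], 0, 1], [[0, 0, 0], 0, 1]]'

```text
t: 6.48
ee_pos: [556.0, 179.1, 58.2]
orientation: [-3.124, -0.302, 0.0]
ft_force: [-3.6, 15.2, -0.9]
width: 13.5
grasp_force: 30.0
```

Emit:
move_arm --steps '[[[0, -0.12, 0], -0.15, 1], [[0, -0.2, 0], 0, 1], [[0, -0.3, 0], 0, 1], [[0, -0.3, 0], 0, 1], [[0, -0.3, 0], 0, 1], [[0, -0.3, 0], 0, 1], [[0, -0.3, 0], 0, 1], [[0, -0.3, 0], 0, 1], [[0, -0.3, 0], 0, 1], [[0, -0.3, 0], 0, 1], [[0, -0.22, 0], 0, 1], [[0, -0.2, 0], 0, 1], [[0, -0.1, 0], 0, 1], [[0, 0, 0], 0, 1], [[0, 0, 0], 0, 1]]'

```text
t: 7.73
ee_pos: [540.3, 254.4, 58.1]
orientation: [3.123, 0.322, 0.0]
ft_force: [2.0, -6.1, 1.1]
width: 13.6
grasp_force: 30.0
```

Emit:
move_arm --steps '[[[0, -0.06, 0], 0, 1], [[0, -0.06, 0], 0, 1], [[0, 0, 0], 0, 1], [[0, 0, 0], 0, 1]]'

```text
t: 8.07
ee_pos: [539.8, 257.2, 58.1]
orientation: [3.123, 0.322, -0.0]
ft_force: [3.0, -6.4, 1.5]
width: 13.7
grasp_force: 30.0
```

Emit:
move_arm --steps '[[[0, -0.06, 0], 0, 1], [[0, -0.04, 0], 0, 1], [[0, 0, 0], 0, 1], [[0, 0, 0], 0, 1]]'

```text
t: 8.4
ee_pos: [539.3, 259.6, 58.1]
orientation: [3.123, 0.322, 0.0]
ft_force: [2.8, -6.5, 0.8]
width: 13.6
grasp_force: 30.0
```

Emit:
move_arm --steps '[[[0, -0.06, 0], 0, 1], [[0, -0.04, 0], 0, 1], [[0, 0, 0], 0, 1], [[0, 0, 0], 0, 1]]'

```text
t: 8.73
ee_pos: [538.8, 262.0, 58.1]
orientation: [3.123, 0.322, -0.0]
ft_force: [2.0, -7.6, 0.4]
width: 13.9
grasp_force: 30.0
```

Emit:
move_arm --steps '[[[0, -0.05, 0], 0, 1], [[0, -0.03, 0], 0, 1], [[0, 0, 0], 0, 1], [[0, 0, 0], 0, 1]]'

```text
t: 9.07
ee_pos: [538.4, 263.7, 58.1]
orientation: [3.123, 0.322, -0.0]
ft_force: [2.3, -8.8, 1.3]
width: 13.9
grasp_force: 30.0
```

Emit:
move_arm --steps '[[[0, -0.04, 0], 0, 1], [[0, -0.02, 0], 0, 1], [[0, 0, 0], 0, 1], [[0, 0, 0], 0, 1]]'

```text
t: 9.4
ee_pos: [538.2, 264.4, 58.1]
orientation: [3.122, 0.322, -0.0]
ft_force: [4.4, -12.3, 2.1]
width: 13.7
grasp_force: 30.0
```

Emit:
move_arm --steps '[[[0, 0.04, 0], 0, 1], [[0.1, 0, 0], 0, 1], [[0.12, 0, 0], 0, 1], [[0.12, 0, 0], 0, 1], [[0.1, 0, 0], 0, 1], [[0.08, 0, 0], 0, 1], [[0.04, 0, 0], 0, 1], [[0, 0, 0], 0, 1], [[0, 0, 0], 0, 1]]'

```text
t: 10.15
ee_pos: [551.5, 266.5, 58.1]
orientation: [3.122, 0.322, -0.002]
ft_force: [1.0, -10.4, 3.8]
width: 14.0
grasp_force: 30.0
```

Emit:
move_arm --steps '[[[0, 0.04, 0], 0, 1], [[0, 0.04, 0], 0, 1], [[0, 0.04, 0], 0, 1], [[0, 0.02, 0], 0, 1], [[0, 0, 0], 0, 1], [[0, 0, 0], 0, 1]]'

```text
t: 10.65
ee_pos: [552.1, 263.5, 58.1]
orientation: [3.123, 0.322, -0.002]
ft_force: [1.0, -7.2, 3.2]
width: 13.7
grasp_force: 30.0
```

Emit:
move_arm --steps '[[[0, 0.04, 0], 0, 1], [[0, 0.04, 0], 0, 1], [[0, 0.02, 0], 0, 1], [[0, 0, 0], 0, 1], [[0, 0, 0], 0, 1]]'

```text
t: 11.07
ee_pos: [552.4, 262.8, 58.1]
orientation: [3.125, 0.323, -0.001]
ft_force: [-3.0, -0.7, 3.2]
width: 13.9
grasp_force: 30.0
```

Emit:
move_arm --steps '[[[0, 0, 0], 0, 0.7], [[0, 0, 0], 0, 0.5], [[0, 0, 0], 0, 0.3], [[0, 0, 0], 0, 0.2], [[0, 0, 0], 0, 0.2], [[0, 0, -0.4], 0, 0.2], [[0, 0, -0.8], 0, 0.2], [[0, 0, -1], 0, 0.2], [[0, 0, -1], 0, 0.2], [[0, 0, -1], 0, 0.2], [[0, 0, -0.8], 0, 0.2], [[0, 0, 0], 0, 0.2]]'

```text
t: 12.07
ee_pos: [555.4, 263.9, 188.5]
orientation: [-3.122, -0.322, -0.012]
ft_force: [0.9, 0.8, 0.7]
width: 70.5
grasp_force: 0.0
```

```bash
python3 -c "
from look import *
o,c,d,m=look('w3',[('handle',84),('follower',40)])
print(np.round(o['qpos'],2))
cv2.imwrite('pics/w3b.png',cv2.resize(d['image'][60:400,80:500,::-1],None,fx=1.7,fy=1.7,interpolation=3))"
```

```text
t 12.0667 [555.4 263.9 188.5] [-3.1224 -0.3223 -0.0121] w 70.5 F [0.9 0.8 0.7] f 309
handle 0.64 [278.4, 191.8, 19.7, 64.7] ctr [568.5 263.5] sides [(13.7, 101.7), (56.6, 12.2)]
handle 0.54 [477.7, 18.9, 82.1, 37.7] ctr [732.8 140.4] sides [(63.3, 101.7), (24.6, 22.8)]
follower 0.9 [290.2, 190.2, 57.5, 66.0] ctr [561.8 249.4] sides [(64.9, 6.5), (56.6, 97.1)]
[ 0.42  0.44  1.68 -0.    1.    1.79]
```

View pics/w3b.png

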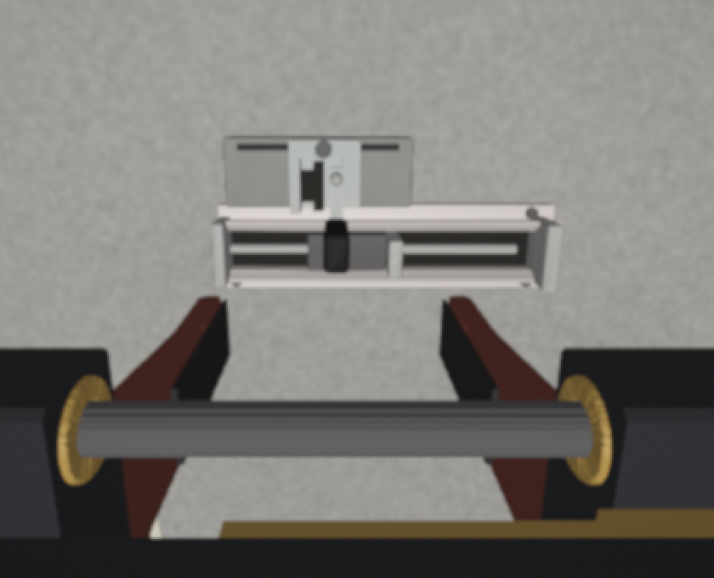

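Emit:
move_arm --steps '[[[-0.398, 0.97, 0], 0, 0], [[-0.398, 0.97, 0], 0, 0], [[-0.398, 0.97, 0], 0, 0], [[-0.398, 0.97, 0], 0, 0], [[-0.398, 0.97, 0], 0, 0], [[-0.398, 0.97, 0], 0, 0], [[-0.398, 0.97, 0], 0, 0], [[-0.398, 0.97, 0], 0, 0], [[-0.398, 0.97, 0], 0, 0], [[-0.398, 0.97, 0], 0, 0], [[-0.398, 0.97, 0], 0, 0], [[-0.398, 0.97, 0], 0, 0], [[-0.398, 0.97, 0], 0, 0], [[-0.398, 0.97, 0], 0, 0], [[-0.398, 0.97, 0], 0, 0], [[-0.398, 0.97, 0], 0, 0], [[-0.398, 0.97, 0], 0, 0], [[-0.398, 0.97, 0], 0, 0], [[-0.398, 0.97, 0], 0, 0]]'

```text
t: 13.8
ee_pos: [460.5, -227.6, 181.7]
orientation: [-3.123, -0.322, 0.004]
ft_force: [0.7, 0.1, 0.2]
width: 87.8
grasp_force: 0.0
```

Emit:
move_arm --steps '[[[0, 0, 0.5], -1, 0], [[0, 0, 0.5], -1, 0], [[0, 0, 0], -1, 0], [[0, 0, 0], -1, 0], [[0, 0, 0], -1, 0], [[0, 0, 0], -1, 0], [[0, 0, 0], -1, 0], [[0, 0, 0], -1, 0], [[0, 0, 0], -1, 0], [[0, 0, 0], -1, 0], [[0, 0, 0], -1, 0], [[0, 0, 0], -0.7, 0], [[0, 0, 0], 0, 0]]'

```text
t: 14.88
ee_pos: [460.9, -226.3, 156.7]
orientation: [-2.565, -1.81, 0.002]
ft_force: [-0.4, 1.3, -1.0]
width: 88.1
grasp_force: 0.0
```

```bash
python3 -c "
from look import *
o,c,d,m=look('w4',[('relay_a',45),('wide_relay',38),('capacitor',41)])
print(np.degrees(2*np.arctan2(o['orientation'][1],o['orientation'][0])))
for n,p in (('A',(518.4,-172,45)),('B',(431,-224.5,45))): print(n,proj(c,p))
cv2.imwrite('pics/w4b.png',cv2.resize(d['image'][80:300,140:420,::-1],None,fx=2.7,fy=2.7,interpolation=3))"
```

```text
t 14.8833 [ 460.9 -226.3  156.7] [-2.5648e+00 -1.8097e+00  2.1000e-03] w 88.1 F [-0.4  1.3 -1. ] f 309
relay_a 0.74 [317.4, 118.9, 32.1, 37.6] ctr [ 518.9 -171. ] sides [(29.7, 64.5), (27.0, 154.0)]
wide_relay 0.82 [228.3, 124.7, 51.0, 53.8] ctr [ 444.2 -150.2] sides [(38.5, 174.9), (42.9, 85.1)]
capacitor 0.87 [317.7, 205.9, 24.2, 30.4] ctr [ 496.1 -242.7] sides [(22.4, 7.7), (30.5, 98.2)]
-289.5884182025862
A [316.54080003 121.63618496]
B [243.47567447 210.35338859]
```

View pics/w4b.png

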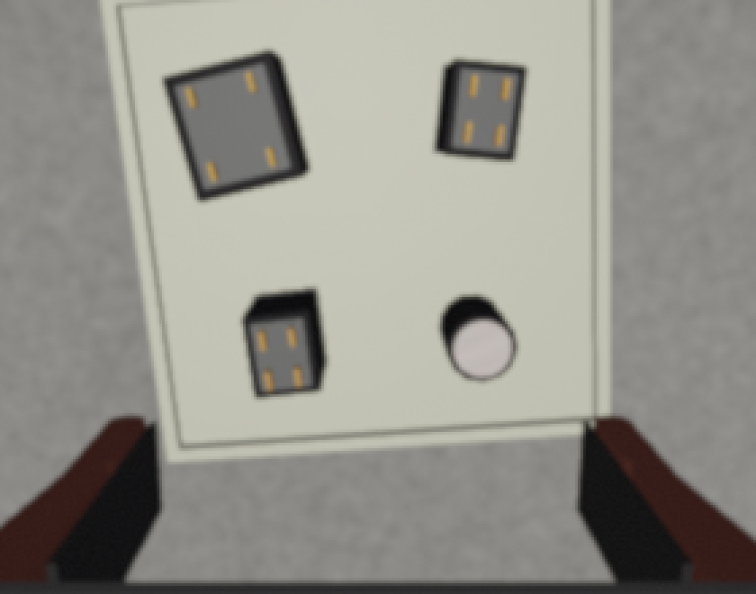

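```bash
python3 -c "
from look import *
c=load('w4')
z=np.load('w4.npz');o=dict(ee_pos=z['pos'],orientation=z['ori'])
for n,q in (('A',[(460,62),(525,69),(514,159),(450,152)]),('B',[(245,322),(308,318),(318,390),(257,396)])):
  w=np.array([onz(c,140+a/2.7,80+b/2.7,45)[:2] for a,b in q]);m=w.mean(0)
  print(n,m.round(1),[(round(float(np.hypot(*(w[(i+1)%4]-w[i]))),1),round(float(np.degrees(np.arctan2(*(w[(i+1)%4]-w[i])[::-1])))%180,1)) for i in range(4)],tool(o,[*(m-o['ee_pos'][:2]),0]))
u=lambda a,b:(140+a/2.7,80+b/2.7)
t=cam('top');T=lambda x,y:(110+x/2.35,110+y/2.35)
s=cam('side');S=lambda x,y:(170+x/2,120+y/2)
print(tri((c,*u(487,110)),(t,*T(607,315)),(s,*S(364,108))),tri((c,*u(282,357)),(t,*T(671,416)),(s,*S(448,95))))
"
```

```text
A [ 521.7 -172.7] [(20.5, 154.5), (27.6, 65.8), (20.7, 154.3), (27.5, 65.3)] [ 2.83  1.57 -0.  ]
B [ 431.2 -226.4] [(21.4, 164.1), (25.7, 77.0), (21.3, 166.3), (26.5, 77.2)] [-0.4  -1.12  0.  ]
(array([ 519.42321915, -172.11487001,   45.83518883]), [2.2, 0.8, 1.3]) (array([ 430.37412712, -225.79618362,   45.15795196]), [1.1, 0.9, 1.1])
```

Emit:
move_arm --steps '[[[0.94, 0.5, 0], 0, 0.37], [[0.94, 0.5, 0], 0, 0.37], [[0.95, 0.51, 0], 0, 0.37], [[0, 0, 0.3], 1, 0.37], [[0, 0, 0.8], 0, 0.37], [[0, 0, 0.9], 0, 0.37], [[0, 0, 0.9], 0, 0.37], [[0, 0, 0.9], 0, 0.37], [[0, 0, 0.7], 0, 0.37], [[0, 0, 0.4], 0, 0.37], [[0, 0, 0.29], 0, 0.37], [[0, 0, 0], 0, 0.37], [[0, 0, 0], 0, 0.37]]'

```text
t: 16.17
ee_pos: [521.5, -173.1, 28.7]
orientation: [2.645, 1.694, 0.0]
ft_force: [-0.4, -0.4, -0.5]
width: 55.6
grasp_force: 0.0
```

Emit:
move_arm --steps '[[[0, 0, 0], 0, 1], [[0, 0, 0], 0, 1], [[0, 0, 0], 0, 1], [[0, 0, 0], 0, 1], [[0, 0, 0], 0, 1], [[0, 0, 0], 0, 1], [[0, 0, 0], 0, 1]]'

```text
t: 16.75
ee_pos: [521.4, -173.0, 28.8]
orientation: [2.645, 1.695, 0.0]
ft_force: [-1.3, 0.6, 4.0]
width: 24.3
grasp_force: 30.0
```

Emit:
move_arm --steps '[[[0, 0, -0.5], 0, 1], [[0, 0, -1], 0, 1], [[0, 0, -1], 0, 1], [[0, 0, -1], 0, 1], [[0, 0, -0.5], 0, 1], [[0.956, -0.306, 0], 0, 1], [[0.956, -0.306, 0], 0, 1], [[0.956, -0.306, 0], 0, 1], [[0.956, -0.306, 0], 0, 1], [[0.956, -0.306, 0], 0, 1], [[0.956, -0.306, 0], 0, 1], [[0.956, -0.306, 0], 0, 1], [[0.956, -0.306, 0], 0, 1], [[0.956, -0.306, 0], 0, 1], [[0.956, -0.306, 0], 0, 1], [[0.956, -0.306, 0], 0, 1], [[0.956, -0.306, 0], 0, 1], [[0.956, -0.306, 0], 0, 1]]'

```text
t: 18.25
ee_pos: [560.8, 152.1, 129.2]
orientation: [2.645, 1.695, 0.0]
ft_force: [0.1, -0.6, -0.2]
width: 23.7
grasp_force: 30.0
```

Emit:
move_arm --steps '[[[0, 0, 0], -1, 1], [[0, 0, 0], -1, 1], [[0, 0, 0], -1, 1], [[0, 0, 0], -1, 1], [[0, 0, 0], -1, 1], [[0, 0, 0], -1, 1], [[0, 0, 0.4], -1, 1], [[0, 0, 0.6], -0.32, 1], [[0, 0, 0.5], 0, 1], [[0, 0, 0], 0, 1], [[0, 0, 0], 0, 1]]'

```text
t: 19.17
ee_pos: [560.2, 150.7, 90.5]
orientation: [-1.98, -2.438, 0.002]
ft_force: [0.2, -0.8, 0.0]
width: 24.2
grasp_force: 30.0
```

```bash
python3 -c "
from look import *
o,c,d,m=look('w5',[('relay_a',58),('follower',46)])
print(np.degrees(2*np.arctan2(o['orientation'][1],o['orientation'][0])))
cv2.imwrite('pics/w5b.png',cv2.resize(d['image'][60:400,80:500,::-1],None,fx=1.7,fy=1.7,interpolation=3))"
```

```text
t 19.1667 [560.2 150.7  90.5] [-1.9801e+00 -2.4376e+00  2.1000e-03] w 24.2 F [ 0.2 -0.8  0. ] f 309
relay_a 0.83 [275.6, 250.4, 46.8, 74.7] ctr [564.9 137.3] sides [(30.8, 11.8), (54.6, 102.9)]
relay_a 0.34 [500.3, 298.1, 56.9, 73.0] ctr [724.8 135.9] sides [(51.0, 98.9), (36.2, 177.9)]
follower 0.58 [313.8, 72.8, 104.9, 97.9] ctr [564.8 251.7] sides [(62.3, 11.8), (56.8, 106.0)]
-258.17611470041254
```

View pics/w5b.png

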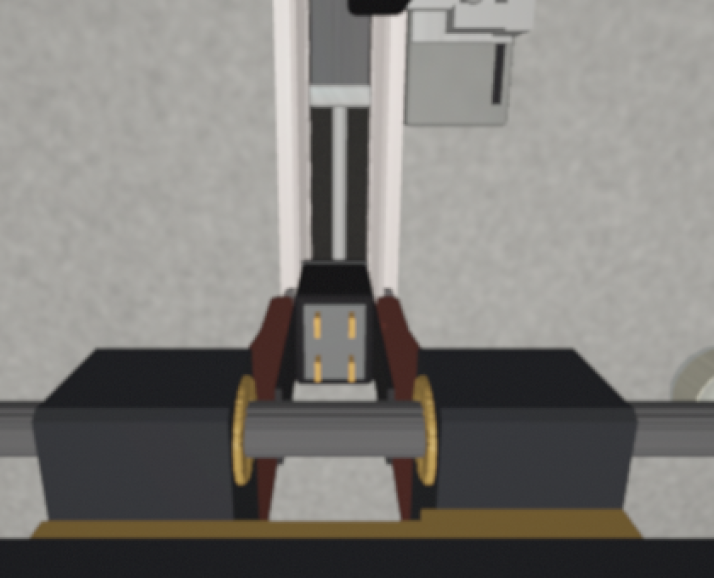

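```bash
python3 -c "
from look import *
c=load('w5');z=np.load('w5.npz');o=dict(ee_pos=z['pos'],orientation=z['ori'])
u=lambda a,b:(80+a/1.7,60+b/1.7)
ti=lambda p:R.from_rotvec(o['orientation']).inv().apply(p-np.array(o['ee_pos'])).round(1)
zr=o['ee_pos'][2]-24+40
for n,a,b,zz in [('rail near',339.5,250,14),('rail far',339.5,120,14),('chL',311,200,20),('chR',369,200,20),('relay top',334.5,342,zr),('rel L',300,300,zr),('rel R',369,300,zr),('rel bot front L',303,263,zr-40),('botR',368,263,zr-40),('lipL',278,200,28),('lipR',402,200,28),('pad front',340,106,46),('blade+',335,325,zr+6),('blade-',334.5,370,zr+6),('topfar',335,302,zr),('topnear',335,382,zr)]:
  print(n,ti(onz(c,*u(a,b),zz)))
print(c[0])
"
```

```text
rail near [ 4.2  4.5 76.5]
rail far [63.7  4.4 76.5]
chL [29.  -8.4 70.5]
chR [29.  17.6 70.5]
relay top [  0.1   1.9 -16. ]
rel L [ 13.6  -8.3 -16. ]
rel R [ 13.6  12.1 -16. ]
rel bot front L [13.3 -9.6 24. ]
botR [13.3 14.4 24. ]
lipL [ 30.3 -22.3  62.6]
lipR [30.3 31.3 62.5]
pad front [69.4  4.2 44.5]
blade+ [  8.2   2.  -22. ]
blade- [ -6.1   1.9 -22. ]
topfar [ 13.    2.1 -16. ]
topnear [-13.3   2.1 -16. ]
[np.float64(308.7379816236223), np.float64(308.7379816236223), np.float64(276.42004680784555), np.float64(206.57720390401175)]
```

Emit:
move_arm --steps '[[[0, 0.1, 0], 0, 1], [[0, 0, 0.3], 0, 1], [[0, 0, 0.4], 0, 1], [[0, 0, 0.4], 0, 1], [[0, 0, 0.2], 0, 1], [[0, 0, 0.1], 0, 1], [[0, 0, 0.1], 0, 1], [[0, 0, 0.1], 0, 1], [[0, 0, 0.1], 0, 1], [[0, 0, 0], 0, 1], [[0, 0, 0], 0, 1]]'

```text
t: 20.23
ee_pos: [563.3, 151.4, 48.5]
orientation: [1.979, 2.44, 0.0]
ft_force: [0.7, -0.0, 0.2]
width: 23.9
grasp_force: 30.0
```

Emit:
move_arm --steps '[[[0, 0, 0.1], 0, 1], [[0, 0, 0.1], 0, 1], [[0, 0, 0.1], 0, 1], [[0, 0, 0.1], 0, 1], [[0, 0, 0.05], 0, 1], [[0, 0, 0], 0, 1], [[0, 0, 0], 0, 1]]'

```text
t: 20.82
ee_pos: [563.2, 151.3, 37.0]
orientation: [-1.979, -2.439, 0.0]
ft_force: [-0.3, 1.1, 0.2]
width: 23.9
grasp_force: 30.0
```

Emit:
move_arm --steps '[[[0, 0, 0.04], 0, 1], [[0, 0, 0.04], 0, 1], [[0, 0, 0], 0, 1], [[0, 0, 0], 0, 1]]'

```text
t: 21.15
ee_pos: [563.5, 151.4, 35.4]
orientation: [1.979, 2.439, 0.0]
ft_force: [-0.7, 0.3, 1.4]
width: 23.4
grasp_force: 30.0
```

Emit:
move_arm --steps '[[[0, 0, 0], 0, 0.7], [[0, 0, 0], 0, 0.5], [[0, 0, 0], 0, 0.4], [[0, 0, 0], 0, 0.4], [[0, 0, -0.3], 0, 0.4], [[0, 0, -0.8], 0, 0.4], [[0, 0, -1], 0, 0.4], [[0, 0, -1], 0, 0.4], [[0, 0, -0.7], 0, 0.4]]'

```text
t: 21.9
ee_pos: [564.0, 151.5, 132.7]
orientation: [1.979, 2.439, 0.003]
ft_force: [0.5, 0.8, -0.4]
width: 52.9
grasp_force: 0.0
```

Emit:
move_arm --steps '[[[-0.977, -0.59, 0], 0, 0.4], [[-0.977, -0.59, 0], 0, 0.4], [[-0.977, -0.59, 0], 0, 0.4], [[-0.977, -0.59, 0], 0, 0.4], [[-0.977, -0.59, 0], 0, 0.4], [[-0.977, -0.59, 0], 0, 0.4], [[-0.977, -0.59, 0], 0, 0.4], [[-0.977, -0.59, 0], 0, 0.4], [[-0.977, -0.59, 0], 0, 0.4], [[-0.977, -0.59, 0], 0, 0.4], [[-0.977, -0.59, 0], 0, 0.4], [[-0.977, -0.59, 0], 0, 0.4], [[-0.977, -0.59, 0], 0, 0.4], [[-0.977, -0.59, 0], 0, 0.4], [[0, 0, 0], 1, 0.4], [[0, 0, 0], 1, 0.4], [[0, 0, 0], 1, 0.4], [[0, 0, 0], 1, 0.4], [[0, 0, 0], 0.96, 0.4], [[0, 0, 0], 0, 0.4]]'

```text
t: 23.57
ee_pos: [431.7, -225.9, 130.7]
orientation: [2.46, 1.954, 0.0]
ft_force: [-0.5, 1.1, -0.1]
width: 52.3
grasp_force: 0.0
```

```bash
python3 -c "
from look import *
o,c,d,m=look('w6',[('relay_a',45),('capacitor',41)])
print(np.degrees(2*np.arctan2(o['orientation'][1],o['orientation'][0])))
d=cams.get_image('top');t=cam('top')
for b in cams.boxes_of('top','relay_a'): print(b['p'],b['rect'],onz(t,*b['rect'][:2],52))
cv2.imwrite('pics/w6t.png',cv2.resize(d['image'][180:270,120:260,::-1],None,fx=5,fy=5,interpolation=3))
im=cv2.imread('pics/w6.png');cv2.imwrite('pics/w6b.png',cv2.resize(im[60:360,140:420],None,fx=2,fy=2,interpolation=3))
"
```

```text
t 23.5667 [ 431.7 -225.9  130.7] [2.4598e+00 1.9535e+00 3.0000e-04] w 52.3 F [-0.5  1.1 -0.1] f 309
capacitor 0.63 [352.1, 211.3, 27.9, 38.4] ctr [ 494.1 -242.5] sides [(24.0, 34.1), (33.7, 123.1)]
capacitor 0.39 [274.1, 203.1, 26.3, 40.8] ctr [ 431.6 -222.3] sides [(23.2, 166.9), (35.6, 77.4)]
76.91225362068276
0.71 [395.0, 285.1, 19.4, 17.3] [ 434.89863881 -222.45440964   52.        ]
0.65 [184.9, 226.6, 102.5, 54.5] [555.61014781 214.69228012  52.        ]
0.51 [216.4, 224.2, 16.0, 12.2] [560.52558339 147.56785159  52.        ]
0.41 [355.4, 281.6, 23.3, 16.5] [ 441.76107949 -142.20213546   52.        ]
```

Emit:
move_arm --steps '[[[0, 0, 0.6], 0, 0.4], [[0, 0, 0.9], 0, 0.4], [[0, 0, 0.9], 0, 0.4], [[0, 0, 0.8], 0, 0.4], [[0, 0, 0.5], 0, 0.4], [[0, 0, 0.38], 0, 0.4], [[0, 0, 0], 0, 0.4], [[0, 0, 0], 0, 1], [[0, 0, 0], 0, 1], [[0, 0, 0], 0, 1], [[0, 0, 0], 0, 1], [[0, 0, 0], 0, 1], [[0, 0, 0], 0, 1], [[0, 0, 0], 0, 1]]'

```text
t: 24.98
ee_pos: [432.0, -226.0, 28.8]
orientation: [2.456, 1.957, 0.001]
ft_force: [-0.6, 0.4, 6.9]
width: 23.7
grasp_force: 30.0
```

View pics/w6t.png

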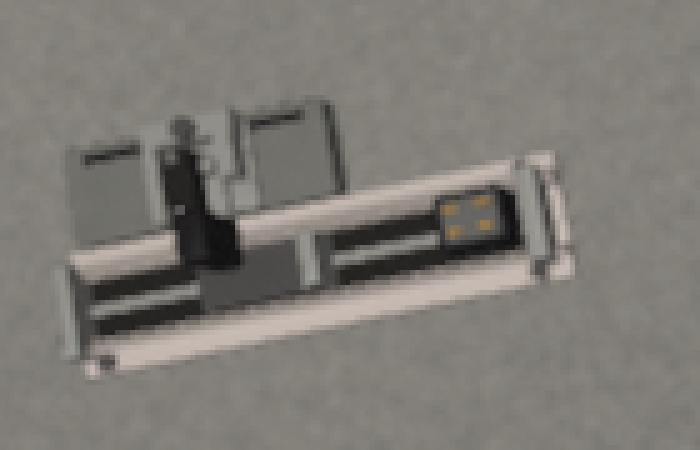

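Emit:
move_arm --steps '[[[0, 0, -0.5], 0, 1], [[0, 0, -1], 0, 1], [[0, 0, -1], 0, 1], [[0, 0, -1], 0, 1], [[0, 0, -0.5], 0, 1], [[0, 0, 0], -1, 1], [[0, 0, 0], -1, 1], [[0, 0, 0], -1, 1], [[0, 0, 0], -1, 1], [[0, 0, 0], -0.94, 1]]'

```text
t: 25.82
ee_pos: [431.6, -225.8, 128.3]
orientation: [1.976, 2.442, 0.0]
ft_force: [1.3, -0.1, -1.0]
width: 23.7
grasp_force: 30.0
```

Emit:
move_arm --steps '[[[0.941, 0.519, 0], 0, 1], [[0.941, 0.519, 0], 0, 1], [[0.941, 0.519, 0], 0, 1], [[0.941, 0.519, 0], 0, 1], [[0.941, 0.519, 0], 0, 1], [[0.941, 0.519, 0], 0, 1], [[0.941, 0.519, 0], 0, 1], [[0.941, 0.519, 0], 0, 1], [[0.941, 0.519, 0], 0, 1], [[0.941, 0.519, 0], 0, 1], [[0.941, 0.519, 0], 0, 1], [[0.941, 0.519, 0], 0, 1], [[0.941, 0.519, 0], 0, 1], [[0.941, 0.519, 0], 0, 1], [[0.941, 0.519, 0], 0, 1], [[0.941, 0.519, 0], 0, 1], [[0, 0, 0.5], 0, 1], [[0, 0, 0.7], 0, 1], [[0, 0, 0.1], 0, 1], [[0, 0, 0], 0, 1]]'

```text
t: 27.48
ee_pos: [556.5, 184.3, 94.2]
orientation: [-1.98, -2.436, 0.005]
ft_force: [-0.3, 0.1, 0.1]
width: 23.9
grasp_force: 30.0
```

```bash
python3 -c "
from look import *
o,c,d,m=look('w7',[('relay_a',100),('follower',46)])
print(np.degrees(2*np.arctan2(o['orientation'][1],o['orientation'][0])))
cv2.imwrite('pics/w7b.png',cv2.resize(d['image'][60:400,80:500,::-1],None,fx=1.7,fy=1.7,interpolation=3))"
```

```text
t 27.4833 [556.5 184.3  94.2] [-1.9804 -2.4363  0.0048] w 23.9 F [-0.3  0.1  0.1] f 309
relay_a 0.71 [275.8, 248.2, 41.2, 76.8] ctr [557.5 186.7] sides [(24.2, 11.8), (42.7, 102.8)]
follower 0.64 [306.9, 129.9, 93.4, 84.1] ctr [564.2 251.2] sides [(61.4, 11.7), (54.7, 105.4)]
-258.21245714845975
```

View pics/w7b.png

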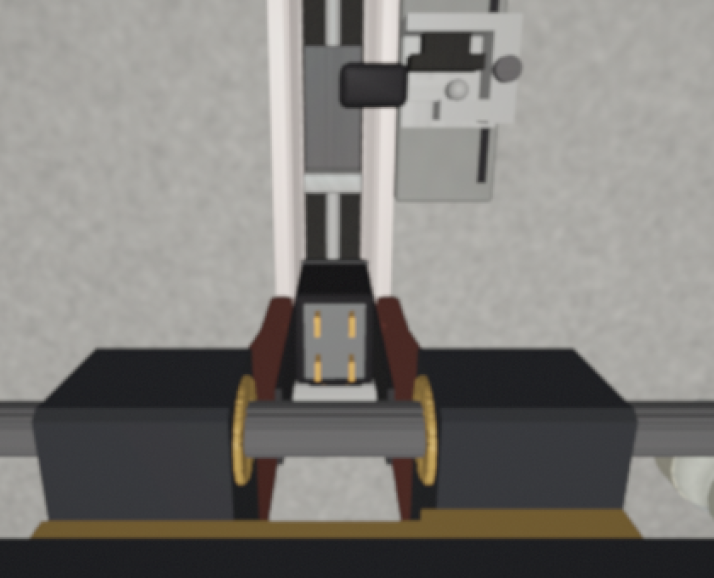

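Emit:
move_arm --steps '[[[0.04, -0.01, 0], 0, 1], [[0, 0, 0.4], 0, 1], [[0, 0, 0.5], 0, 1], [[0, 0, 0.4], 0, 1], [[0, 0, 0.2], 0, 1], [[0, 0, 0.1], 0, 1], [[0, 0, 0.1], 0, 1], [[0, 0, 0.1], 0, 1], [[0, 0, 0], 0, 1], [[0, 0, 0], 0, 1]]'

```text
t: 28.47
ee_pos: [557.7, 186.0, 50.8]
orientation: [1.981, 2.438, 0.0]
ft_force: [0.0, -0.1, -1.4]
width: 24.0
grasp_force: 30.0
```

Emit:
move_arm --steps '[[[0, -0.06, 0], 0, 1], [[0, 0, 0], 0, 1], [[0, 0, 0.1], 0, 1], [[0, 0, 0.1], 0, 1], [[0, 0, 0.1], 0, 1], [[0, 0, 0.1], 0, 1], [[0, 0, 0.1], 0, 1], [[0, 0, 0.05], 0, 1], [[0, 0, 0], 0, 1], [[0, 0, 0], 0, 1]]'

```text
t: 29.3
ee_pos: [556.0, 185.7, 36.8]
orientation: [-1.981, -2.438, 0.0]
ft_force: [-0.3, 0.2, 0.7]
width: 24.0
grasp_force: 30.0
```

Emit:
move_arm --steps '[[[0, 0, 0.04], 0, 1], [[0, 0, 0.02], 0, 1], [[0, 0, 0], 0, 1], [[0, 0, 0], 0, 0.7], [[0, 0, 0], 0, 0.5], [[0, 0, 0], 0, 0.4], [[0, 0, 0], 0, 0.4], [[0, 0, -0.3], 0, 0.4], [[0, 0, -0.8], 0, 0.4], [[0, 0, -1], 0, 0.4], [[0, 0, -1], 0, 0.4], [[0, 0, -0.7], 0, 0.4], [[0, 0, 0], 0, 0.4]]'

```text
t: 30.38
ee_pos: [558.5, 186.5, 134.7]
orientation: [1.979, 2.435, 0.009]
ft_force: [-0.4, -0.9, 0.3]
width: 52.5
grasp_force: 0.0
```

```bash
python3 -c "
from look import *
o,c,d,m=look('w8',[('relay_a',52),('handle',84)])
print(np.degrees(2*np.arctan2(o['orientation'][1],o['orientation'][0])))
cv2.imwrite('pics/w8b.png',cv2.resize(d['image'][60:400,80:500,::-1],None,fx=1.7,fy=1.7,interpolation=3))"
```

```text
t 30.3833 [558.5 186.5 134.7] [1.9791 2.4349 0.0091] w 52.5 F [-0.4 -0.9  0.3] f 309
relay_a 0.81 [272.8, 244.2, 30.0, 36.9] ctr [564.5 155.6] sides [(23.4, 11.6), (33.7, 102.2)]
relay_a 0.73 [302.1, 143.7, 122.4, 263.4] ctr [572.2 234.9] sides [(87.4, 13.3), (206.4, 107.5)]
relay_a 0.62 [274.9, 204.6, 25.0, 48.3] ctr [556.8 191.1] sides [(23.3, 11.7), (37.2, 102.2)]
handle 0.87 [305.6, 117.6, 67.1, 22.5] ctr [565.1 263.2] sides [(41.4, 11.8), (13.4, 104.7)]
101.78992332515092
```

View pics/w8b.png

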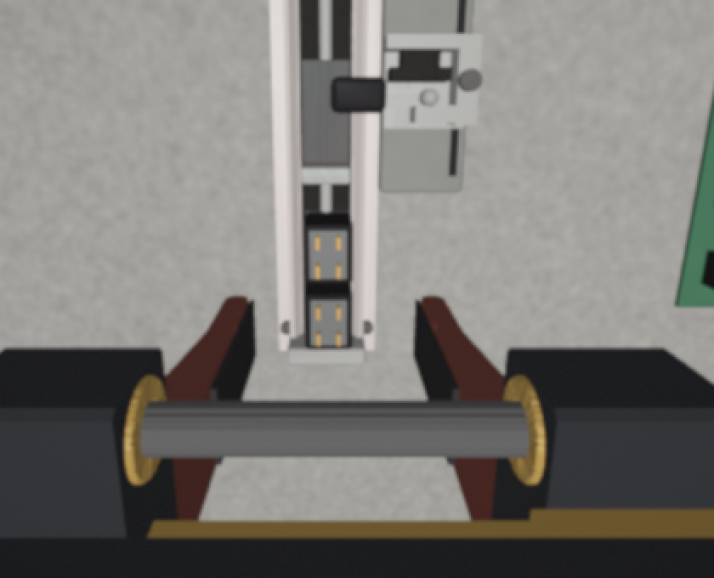

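Emit:
move_arm --steps '[[[0, 0, 0], 1, 0.4], [[0, 0, 0], 1, 0.4], [[0, 0, 0], 1, 0.4], [[0, 0, 0], 1, 0.4], [[0, 0, 0], 1, 0.4], [[0, 0, 0], 1, 0.4], [[0, 0, 0], 1, 0.4], [[0, 0, 0], 1, 0.4], [[0, 0, 0], 1, 0.4], [[0, 0, 0], 1, 0.4], [[0, 0, 0], 1, 0.4], [[0, 0, 0], 1, 0.4], [[0, 0, 0], 1, 0.4], [[0, 0, 0], 1, 0.4], [[0, 0, 0], 1, 0.4], [[0, 0, 0], 1, 0.4], [[0, 0, 0], 1, 0.4], [[0, 0, 0], 1, 0.4], [[0, 0, 0], 0, 0.4]]'

```text
t: 32.12
ee_pos: [555.0, 185.3, 128.7]
orientation: [3.125, 0.318, -0.005]
ft_force: [0.5, -0.5, -0.3]
width: 52.6
grasp_force: 0.0
```

Emit:
move_arm --steps '[[[0.13, -0.76, 0], 0, 0.4], [[0.13, -0.77, 0], 0, 0.4], [[0.13, -0.77, 0], 0, 0.4], [[0.13, -0.76, 0], 0, 0.4], [[0, 0, 0], 0, 0.4], [[0, 0, 0], 0, 0.4], [[0, 0, 0], 0, 0.4]]'

```text
t: 32.7
ee_pos: [552.5, 262.5, 129.5]
orientation: [3.124, 0.325, -0.003]
ft_force: [0.5, -0.7, -0.6]
width: 52.8
grasp_force: 0.0
```

Emit:
move_arm --steps '[[[0, 0, 0.6], 0, 0.4], [[0, 0, 0.8], 0, 0.4], [[0, 0, 0.8], 0, 0.4], [[0, 0, 0.46], 0, 0.4], [[0, 0, 0.2], 0, 0.4], [[0, 0, 0], 0, 0.4], [[0, 0, 0], 0, 0.4], [[0, 0, 0], 0, 0.6]]'

```text
t: 33.37
ee_pos: [553.9, 263.3, 59.9]
orientation: [-3.125, -0.322, -0.002]
ft_force: [0.5, -0.4, -0.2]
width: 49.0
grasp_force: 0.0
```

Emit:
move_arm --steps '[[[0, 0, 0], 0, 1], [[0, 0, 0], 0, 1], [[0, 0, 0], 0, 1], [[0, 0, 0], 0, 1], [[0, 0, 0], 0, 1], [[0, 0, 0], 0, 1], [[0, 0, 0], 0, 1]]'

```text
t: 33.95
ee_pos: [553.3, 263.1, 59.1]
orientation: [3.125, 0.323, 0.0]
ft_force: [0.4, -1.6, 3.5]
width: 14.0
grasp_force: 30.0
```

Emit:
move_arm --steps '[[[0, -0.05, 0], 0, 1], [[0, -0.05, 0], 0, 1], [[0, -0.03, 0], 0, 1], [[0, 0, 0], 0, 1], [[0, 0, 0], 0, 1]]'

```text
t: 34.37
ee_pos: [552.9, 265.2, 59.1]
orientation: [3.123, 0.323, 0.0]
ft_force: [1.9, -8.0, 3.5]
width: 14.0
grasp_force: 30.0
```

Emit:
move_arm --steps '[[[-0.08, 0, 0], 0, 1], [[-0.1, 0, 0], 0, 1], [[-0.1, 0, 0], 0, 1], [[-0.1, 0, 0], 0, 1], [[-0.1, 0, 0], 0, 1], [[-0.07, 0, 0], 0, 1], [[0, 0, 0], 0, 1], [[0, 0, 0], 0, 1]]'

```text
t: 35.03
ee_pos: [539.6, 262.4, 59.1]
orientation: [3.123, 0.323, 0.001]
ft_force: [2.1, -7.8, 1.8]
width: 13.7
grasp_force: 30.0
```

Emit:
move_arm --steps '[[[0, 0.06, 0], 0, 1], [[0, 0.1, 0], 0, 1], [[0, 0.1, 0], 0, 1], [[0, 0.1, 0], 0, 1], [[0, 0.1, 0], 0, 1], [[0, 0.1, 0], 0, 1], [[0, 0.1, 0], 0, 1], [[0, 0.1, 0], 0, 1], [[0, 0.1, 0], 0, 1], [[0, 0.08, 0], 0, 1], [[0, 0.08, 0], 0, 1], [[0, 0.05, 0], 0, 1], [[0, 0, 0], 0, 1], [[0, 0, 0], 0, 1]]'

```text
t: 36.2
ee_pos: [545.0, 236.4, 59.1]
orientation: [3.124, 0.323, 0.001]
ft_force: [2.1, -6.0, 2.9]
width: 13.9
grasp_force: 30.0
```

Emit:
move_arm --steps '[[[0, 0.05, 0], 0, 1], [[0, 0.05, 0], 0, 1], [[0, 0.05, 0], 0, 1], [[0, 0.03, 0], 0, 1], [[0, 0, 0], 0, 1], [[0, 0, 0], 0, 1]]'

```text
t: 36.7
ee_pos: [545.7, 233.0, 59.1]
orientation: [3.125, 0.323, 0.001]
ft_force: [1.1, -3.0, 3.5]
width: 14.0
grasp_force: 30.0
```

Emit:
move_arm --steps '[[[0, 0.03, 0], 0, 1], [[0, 0, 0], 0, 1], [[0, 0, 0], 0, 1]]'

```text
t: 36.95
ee_pos: [545.8, 232.8, 59.1]
orientation: [-3.124, -0.323, -0.001]
ft_force: [0.4, 1.4, 3.9]
width: 13.5
grasp_force: 30.0
```

Emit:
move_arm --steps '[[[0, 0, 0], 0, 0.7], [[0, 0, 0], 0, 0.5], [[0, 0, 0], 0, 0.4], [[0, 0, 0], 0, 0.4], [[0, 0, -0.4], 0, 0.4], [[0, 0, -0.8], 0, 0.4], [[0, 0, -1], 0, 0.4], [[0, 0, -1], 0, 0.4], [[0, 0, -1], 0, 0.4], [[0, 0, -0.8], 0, 0.4], [[0, 0, 0], 0, 0.4], [[0, 0, 0], 0, 0.4]]'

```text
t: 37.95
ee_pos: [546.3, 232.5, 185.6]
orientation: [-3.124, -0.323, -0.005]
ft_force: [-1.0, -0.5, -0.5]
width: 52.2
grasp_force: 0.0
```

```bash
python3 -c "
from look import *
o,c,d,m=look('w9',[('relay_a',52),('handle',84)])
cv2.imwrite('pics/w9b.png',cv2.resize(d['image'][60:400,80:500,::-1],None,fx=1.7,fy=1.7,interpolation=3))"
```

```text
t 37.95 [546.3 232.5 185.6] [-3.1242 -0.3225 -0.0045] w 52.2 F [-1.  -0.5 -0.5] f 309
relay_a 0.83 [360.6, 194.2, 33.5, 29.1] ctr [564.8 150.1] sides [(34.0, 101.7), (28.2, 16.5)]
relay_a 0.75 [330.2, 195.6, 29.3, 31.6] ctr [558.4 178.9] sides [(32.0, 101.7), (29.2, 15.1)]
handle 0.96 [275.5, 190.5, 16.4, 64.8] ctr [560.9 234. ] sides [(13.6, 101.7), (55.8, 12.1)]
```

View pics/w9b.png

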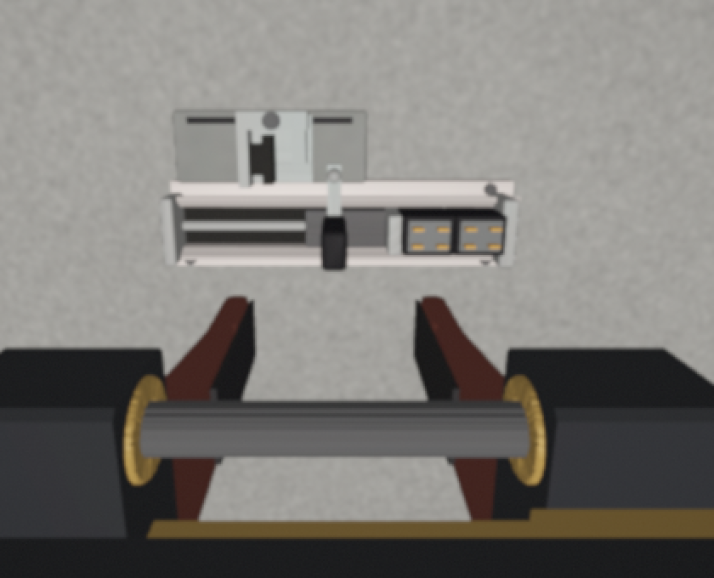

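The picture shows both relays upright, at (430,236) and (481,236), held between the pad and the gate. The handle is central at (334,243), and the arm is clear.

```bash
python3 -c "
from workcell import ctrl
print(ctrl.close_job())"
```

```text
the job is handed in; nothing more can be done
None
```

Both relays stand upright in the track, held against the gate by the eased-forward follower with the handle unhooked. I handed the job in at about 38 s of the 72 s allowed; the hand-in call gave no verdict.

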